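# Hold a collimator barrel home on a sprung contact nest

## Task

Lift the flanged black collimator barrel out of the parts bin, lower it upright between the four guide pins of the metal test nest, and press it down against the sprung plunger until its foot sits fully home, firmly on the steel stop ring, without ramming it. Finish while still gripping it and pressing it home, for the reading: do not let go. Leave the other two parts in the bin, the mirror mount and the screwdriver where they are.

Things in the scene. Friction and masses are not known exactly. Their poses are not given: they have to be found in the camera images.
- barrel: Collimator barrel, about 160 g: black, round, 90 mm tall, 36 mm in diameter, with a 44 mm flange from 40 to 50 mm above its foot, a bright band near the top, a lens on top and a 3.5 x 5 mm chamfer round the flat foot. Stands upright in one pocket of the bin, the tallest part there. Origin: centre of the foot; z up its axis. The plain 40 mm above the flange clear the bin's walls: grip there.
- bin: Grey open parts bin, fixed to the table, 104 mm (its x) by 245 mm (its y) by 45 mm high, walls and floor 4 mm, two cross walls making three pockets of about 96 x 76 mm side by side along its y (centres at about y = -79, 0, +79 mm). Each pocket holds one upright part. Origin: centre of the underside.
- nest: Contact test nest, fixed to the table: aluminium plate 120 x 120 x 12 mm with four upright steel guide pins, 10 mm in diameter with conical tips, on the plate's diagonals 25 mm from its centre (40 mm free between opposite pins: 2 mm of play all round the barrel), tops 52 mm above the table. Origin: centre of the plate's underside.
- stop: Steel stop ring at the centre of the nest, 37 mm outside, 15 mm bore; its top face, 22 mm above the table, is the hard stop for the barrel's foot; do not load it beyond 80 N. Origin: centre of its underside, 12 mm above the table.
- seat (a point): Centre of the stop ring's top face: where the centre of the barrel's foot must end.
- plunger (a joint): Downward travel in m of the brass sprung plunger, 12 mm in diameter, on the nest's axis. At 0 its tip stands 16 mm above the stop ring's face; 0.016 is flush with that face (barrel fully home). The spring pushes up with 5 N at 0, rising to 11 N at 0.016: more than the barrel's weight, so it lifts the barrel off the stop if not pressed.
- plunger_tip (a point): Centre of the plunger's top.
- post: Plain bright steel post, 25 mm in diameter, 70 mm tall, upright in another pocket of the bin. Stays there. Origin: centre of its foot.
- lens_cell: Squat black disc-shaped lens cell, 50 mm in diameter, 26 mm tall, in the remaining pocket of the bin. Stays there. Origin: centre of its foot.
- mirror_mount: Small black mirror mount, 50 x 50 mm foot, 60 mm tall, with two brass screws, loose on the table beyond the work. Stays there. Origin: centre of its underside.
- driver: Screwdriver with a black handle, 160 mm long, lying loose on the table beyond the work. Stays there. Origin: under its middle.
Not all that is in view belongs to the job. What is shaped like the barrel but red is not meant.

How it is judged:
By the outcome, as a careful person would: the job done as asked, in the order asked, and still so for the second after the job is handed in, while the arm keeps its last pose, push and grip.
It also fails if it takes over 40 s, if anything falls off the work surface, if the arm or the gripper's body presses on something with over 40 N, if the wrist force passes 120 N, or if a joint passes its speed limit or range.

## Robot

A 6-joint arm with a two-finger parallel gripper is mounted at the origin on the work surface. World frame = base frame: x ahead of the robot, y to its left, z up, the work surface at z = 0. Lengths are in mm, angles in rad, forces in N, time in s.
With the tool pointing down it reaches from about 425 to 925 mm from the base axis. Payload 12.5 kg.
Tool frame: the origin (TCP) lies on the centre line of the jaws, within the pads' length; the fingertips stand 25 mm ahead of it and the grasp point (between the pads) lies 6 mm ahead of it; z points along the fingers, y is the line along which they close (so a half turn about z gives the same grasp; the last joint's range is limited). The gripper opens to 85 mm and grips with 20 to 120 N. Pads are 22 mm wide; open, the fingers measure 114 mm over their backs; the gripper's body (76 mm by 85 mm) begins 54 mm behind the grasp point. The pads swing forward as they close: fully open they stand 13 mm farther back than shut.
Start: joints at [1.156, 0.491, 1.559, -0, 1.092, -0.106], TCP at [189.929, 595.457, 256.327] pointing down, gripper open.
Joint ranges: [-3.1, 3.1], [-0.84, 2.19], [0.05, 2.79], [-1.13, 4.28], [0.06, 2.93], [-2.69, 2.69]. Speed limits (rad/s): [2.22, 2.22, 2.79, 3.14, 3.14, 3.14].

## Interface

Orientations are given as [roll, pitch, yaw] about the fixed x, y, z axes, in that order (R = Rz(yaw) Ry(pitch) Rx(roll)).
In Python, from station import manip gives the robot as it stands. Calls block until the motion is done:
- manip.move_ptp(position, orientation): joint-space move of the TCP to a pose.
- manip.servo_line(position, attitude=None, vel=150, guard=None): straight line of the TCP; attitude=None keeps the orientation; vel is the mean speed in mm/s. With guard (N) it stops when the force on the tool has changed by that much, and returns True; else False.
- manip.movej(angles): joint-space move.
- manip.set_gripper(opening, grasp_force=None): opening from 0.0 (shut) to 1.0 (fully open); grasp_force is the grip in N (None keeps the last); returns when the fingers have stopped.
- manip.sleep(seconds).
- manip.solve_ik(position, orientation): joint angles nearest the present ones, or None.
- manip.snapshot(name): name is "scene" or "top" or "wrist"; returns a dict with "frame" (480x640x3 uint8, red, green, blue), "fx", "fy", "cx", "cy" (pixels), "rvec" (rotation vector, rad) and "tvec" (3), from world to camera coordinates, as OpenCV has them. Camera axes: x right, y down, z forward; pixel columns grow to the right and rows downward; lengths in mm; the calibration is good to about 2 mm. A picture is of the moment at which its call begins. There is no depth.
A pose or a line that the arm cannot do raises manip.PlanningError and nothing moves.
- manip.close_job(): hands the job in, once; it reports no verdict.
Readings, each from a call of its own:
- manip.current_time_s(): time.
- manip.current_qpos(): joint angles.
- manip.current_qd(): joint speeds.
- manip.current_joint_efforts(): joint torques, N m.
- manip.current_position(): TCP position.
- manip.current_ee_rot(): TCP orientation.
- manip.current_ft_force(): force on the tool from outside, world axes, zero at the start.
- manip.current_moment(): the same for the moment, N m.
- manip.current_grip_width(): opening from 0.0 (shut) to 1.0 (fully open).
Only numpy, scipy, OpenCV 4.12 (cv2) and the standard library are available. Lean on these libraries where they do the work, as an engineer would, in place of code of your own. Each camera call takes 0.05 s, during which the arm holds its last target. There are 200 camera calls.

## Working session

There is one attempt and no reset: what is moved stays moved. The work goes in short steps, each a Python script; the robot and the scene stay as the last script left them, time stands still between calls to the robot, and variables do not carry over. Pictures are saved under pics/ and viewed, on a budget of 10 in all, crops included, one or two more only if the job needs it, and the job is handed in when it is done.

```bash
mkdir -p pics; cat > h.py <<'E'
import cv2, numpy as np
from station import manip
def snap(n, f):
    s=manip.snapshot(n); np.save('pics/'+f+'.npy', {k:np.array(v) for k,v in s.items()}, allow_pickle=True)
    cv2.imwrite('pics/'+f+'.png', s['frame'][:,:,::-1]); return s
def load(f): return np.load('pics/'+f+'.npy',allow_pickle=True).item()
def KRt(s):
    K=np.array([[s['fx'],0,s['cx']],[0,s['fy'],s['cy']],[0,0,1.]],float)
    return K,cv2.Rodrigues(np.array(s['rvec'],float))[0],np.array(s['tvec'],float).ravel()
def back(s,uv,z):
    K,R,t=KRt(s); d=R.T@np.linalg.solve(K,[uv[0],uv[1],1.]); c=-R.T@t
    return c+d*(z-c[2])/d[2]
def proj(s,P):
    K,R,t=KRt(s); p=(K@(R@np.atleast_2d(P).T+t[:,None])).T; return p[:,:2]/p[:,2:]
E
python3 - <<'E'
from h import *
for n in ('top','scene'):
    s=snap(n,n+'0'); K,R,t=KRt(s); print(n,-R.T@t,R[2],s['fx'])
E
```

```text
top [475.7042138  -14.49053025 838.83247792] [ 0.13018073  0.02113683 -0.99126496] 510.00025981036976
scene [ 870.34369961 -362.51023265  543.64979721] [-0.4532203   0.52350415 -0.72148095] 440.6372220704042
```

View pics/top0.png

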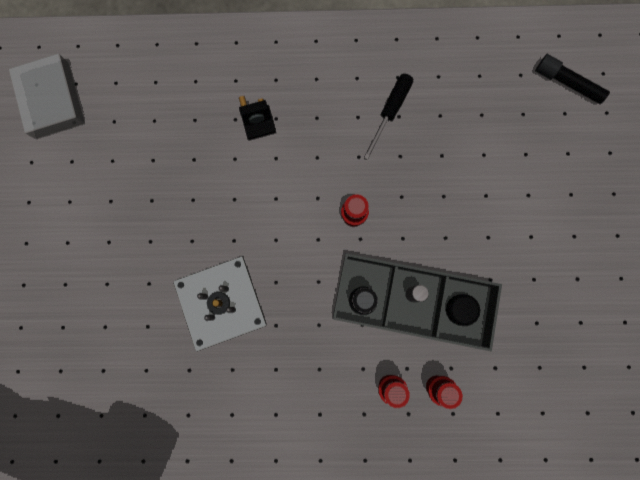

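View pics/scene0.png

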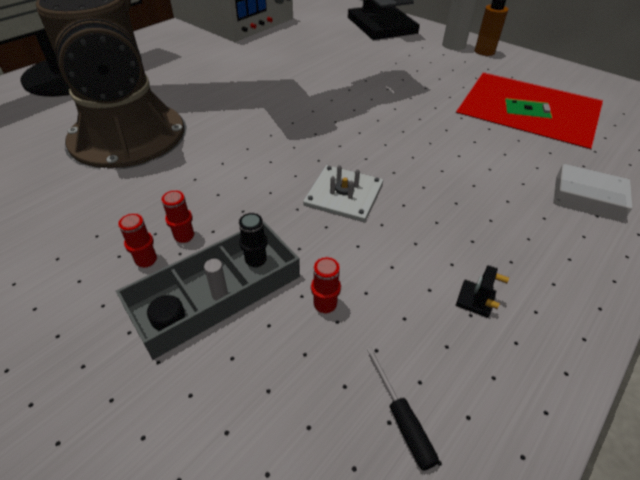

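The top view shows the barrel's top at about (366,300) in the left pocket, the post at (420,293) and the lens cell at (463,309). The nest is at about (218,303). Red decoys are at (356,208), (397,395) and (449,395). The scene view agrees with this.

```bash
python3 - <<'E'
from h import *
s=load('top0')
for n,uv,z in [('barrel',(366,300),94),('nest',(218,303),22),('post',(420,293),74),('red1',(356,207),90),('red2',(397,397),90),('red3',(449,397),90)]+[('binc',c,45) for c in [(345,252),(500,280),(491,348),(333,318)]]+[('nestc',c,12) for c in [(175,284),(242,257),(266,322),(198,350)]]:
    print(n,back(s,uv,z).round(0))
b=back(s,(366,300),94); n=back(s,(218,303),22)
print(proj(load('scene0'),[b,n]).round(0))
print(manip.current_ee_rot(),manip.current_ft_force(),manip.current_grip_width())
w=snap('wrist','w0');K,R,t=KRt(w); print(-R.T@t,R, w['fx'])
E
```

```text
barrel [488. -71.  94.]
nest [487. 160.  22.]
post [ 498. -153.   74.]
red1 [626. -60.  90.]
red2 [ 351. -112.   90.]
red3 [ 350. -185.   90.]
binc [564. -44.  45.]
binc [ 517. -282.   45.]
binc [ 415. -262.   45.]
binc [462. -23.  45.]
nestc [519. 233.  12.]
nestc [562. 124.  12.]
nestc [456.  84.  12.]
nestc [413. 193.  12.]
[[249. 221.]
 [344. 185.]]
[-3.14061439e+00 -1.03683177e-04  2.83284850e+00] [ 0.2604021   0.28511714 -1.332559  ] 0.9973331548718514
[115.05053377 619.11005437 373.06539667] [[ 3.03756727e-01  9.52749492e-01  5.05490874e-04]
 [ 9.07252791e-01 -2.89413329e-01  3.05175847e-01]
 [ 2.90902430e-01 -9.22406085e-02 -9.52295882e-01]] 429.6179233838213
```

```bash
python3 - <<'E'
from h import *
Y=[np.pi,0,1.37]
manip.move_ptp([487,160,230],Y); snap('wrist','w_nest')
manip.move_ptp([488,-71,230],Y); manip.sleep(.1); snap('wrist','w_bar')
print(manip.current_time_s(),manip.current_qpos(),manip.current_position())
a=[cv2.imread(f'pics/{f}.png') for f in('w_nest','w_bar')]
E
```

```text
3.175 [-2.75934957e-01  3.37766281e-01  1.90687724e+00  1.45389432e-04
  8.96963786e-01 -7.71315706e-02] [488.19622084 -69.71866345 230.00195422]
```

View pics/w_nest.png

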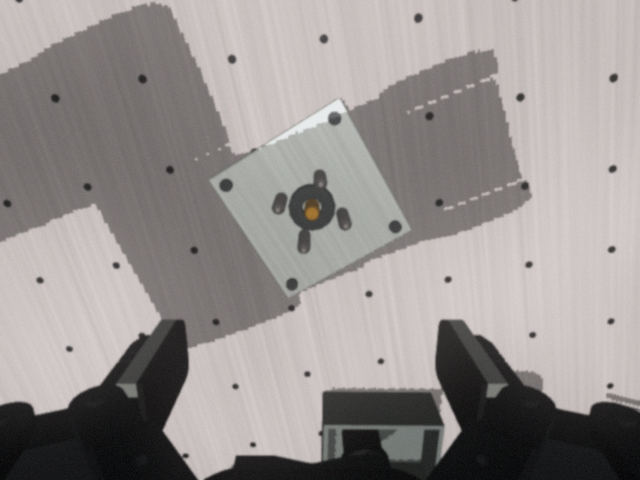

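View pics/w_bar.png

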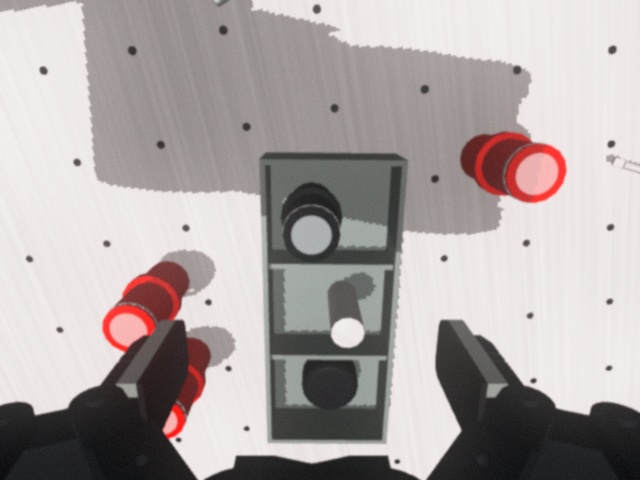

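The nest view shows the stop ring at about (311,207), the plunger tip at (312,213) and the plate screws at (335,118), (226,185), (395,227) and (292,284). In the barrel view the lens is at (311,235), and the fingers close across the bin with clearance.

```bash
python3 - <<'E'
from h import *
def blob(s,uv,r,f):
    g=cv2.cvtColor(s['frame'],cv2.COLOR_RGB2GRAY).astype(int); u,v=uv
    w=s['frame'][v-r:v+r+1,u-r:u+r+1].astype(int); m=f(w).astype(np.uint8)
    n,l,st,c=cv2.connectedComponentsWithStats(m); i=1+np.argmax(st[1:,4]); return c[i]+[u-r,v-r],st[i]
s=load('w_bar')
c,st=blob(s,(311,235),24,lambda w:w.sum(2)>330); print('lens',c,st,back(s,c,94))
t=load('top0'); c,st=blob(t,(366,300),14,lambda w:w.sum(2)>270); print('lens top',c,st,back(t,c,94))
s=load('w_nest')
H=[]
for h in [(335,118),(226,185),(395,227),(292,284)]:
    c,st=blob(s,h,11,lambda w:w.sum(2)<300); H.append(back(s,c,12)); print(c,st[4],H[-1].round(1))
print('nest holes',np.mean(H,0))
c,st=blob(s,(312,212),12,lambda w:(w[...,0]-w[...,2])>50); print('brass',c,st,back(s,c,38))
T=[]
for h in [(181,285),(238,264),(257,321),(199,342)]:
    c,st=blob(t,h,6,lambda w:w.sum(2)<300); T.append(back(t,c,12)); print(c,st[4])
print('nest top cam',np.mean(T,0))
def crop(s,u,v,r): return cv2.resize(s['frame'][v-r:v+r,u-r:u+r,::-1],(400,400),interpolation=cv2.INTER_CUBIC)
cv2.imwrite('pics/c1.png',np.hstack([crop(load('w_bar'),311,225,50),crop(s,312,210,50)]))
E
```

```text
lens [310.92149088 234.63521015] [   4    4   41   40 1261] [487.78235265 -68.37881361  94.        ]Traceback (most recent call last):
  File "<stdin>", line 8, in <module>
  File "<stdin>", line 5, in blob
    return _wrapfunc(a, 'argmax', axis=axis, out=out, **kwds)
    return bound(*args, **kwds)
ValueError: attempt to get argmax of an empty sequence
```

```bash
cat > blob.py <<'E'
from h import *
def blob(s,uv,r,f):
    u,v=uv; w=s['frame'][v-r:v+r+1,u-r:u+r+1].astype(int); m=f(w).astype(np.uint8)
    n,l,st,c=cv2.connectedComponentsWithStats(m)
    if n<2: return np.array(uv,float),np.zeros(5)
    i=1+np.argmax(st[1:,4]); return c[i]+[u-r,v-r],st[i]
E
python3 - <<'E'
from blob import *
Y=[np.pi,0,1.37]
s=load('w_nest'); t=load('top0')
H=[]
for h in [(335,118),(226,185),(395,227),(292,284)]:
    c,st=blob(s,h,11,lambda w:w.sum(2)<250); H.append(back(s,c,12)); print(c,st[4],H[-1].round(1))
print('nest holes',np.mean(H,0))
c,st=blob(s,(312,212),12,lambda w:(w[...,0]-w[...,2])>50); print('brass',c,st,back(s,c,38))
T=[]
for h in [(181,285),(238,264),(257,321),(199,342)]:
    c,st=blob(t,h,6,lambda w:w.sum(2)<300); T.append(back(t,c,12)); print(c,st[4])
print('nest top cam',np.mean(T,0))
def crop(s,u,v,r): return cv2.resize(s['frame'][v-r:v+r,u-r:u+r,::-1],(400,400),interpolation=cv2.INTER_CUBIC)
x,y=487.8,-68.4
print(manip.servo_line([x,y,120],Y,vel=150),manip.servo_line([x,y,83],Y,vel=60,guard=8))
manip.set_gripper(0.0,60)
print(manip.current_grip_width(),manip.current_ft_force(),manip.current_position())
print(manip.servo_line([x,y,190],vel=100)); manip.sleep(.2)
print(manip.current_grip_width(),manip.current_ft_force(),manip.current_position(),manip.current_time_s())
w=snap('wrist','w_held')
cv2.imwrite('pics/c1.png',np.hstack([cv2.resize(w['frame'][:,:,::-1],(400,300)),crop(s,312,210,50)[50:350]]))
E
```

```text
[334.68888889 120.28888889] 45 [516.8 222.1  12. ]
[225.55339806 184.88349515] 103 [423.8 191.   12. ]
[394.75555556 226.2       ] 90 [549.5 131.2  12. ]
[291.47674419 283.70930233] 86 [456.7  98.3  12. ]
nest holes [486.71140085 160.6597807   12.        ]
brass [311.57407407 212.5308642 ] [  5   6  14  14 162] [486.93668148 162.00103786  38.        ]
[180.25       284.72222222] 36
[237.34210526 263.86842105] 38
[257.12820513 320.97435897] 39
[198.97435897 342.25641026] 39
nest top cam [487.69921729 161.23221598  12.        ]
False False
0.4088327060482872 [-1.00690597  0.44151145  4.77891885] [487.93914632 -68.44241589  83.41415568]
False
0.40800413389635565 [-0.92592626 -0.87068808 -1.39043803] [487.71374203 -68.40635283 189.57713479] 6.7583
```

View pics/c1.png

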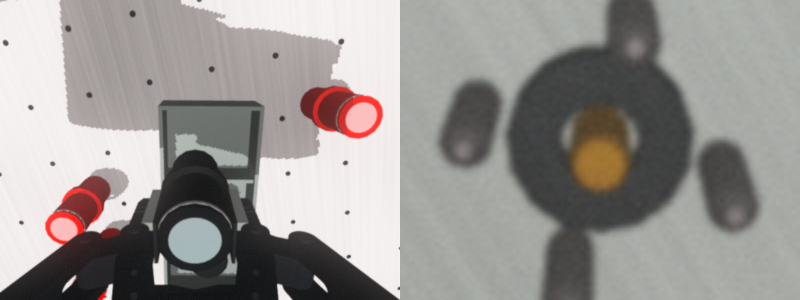

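Barrel is gripped, with the lens at about (312,385) in the full wrist frame. The nest crop shows the ring at about (312,206.7). Next I check the in-hand offset and move above the nest.

```bash
python3 - <<'E'
from blob import *
w=load('w_held'); s=load('w_nest')
c,st=blob(w,(312,385),50,lambda q:q.sum(2)>330); L=back(w,c,200.2); print('lens',c,st,L,'off',L[:2]-[487.71,-68.41])
print('ring',back(s,(312,206.7),22))
Y=[np.pi,0,1.37]; x,y=486.9,161.4
manip.set_gripper(0.0,100)
manip.servo_line([x,y,190],Y,vel=150); manip.servo_line([x,y,142],vel=80); manip.sleep(.3)
print(manip.current_position(),manip.current_ft_force(),manip.current_moment(),manip.current_time_s(),manip.current_grip_width())
snap('wrist','w_over'); sc=snap('scene','s_over'); snap('top','t_over')
p=proj(sc,[x,y,60])[0].astype(int); print(p)
a=sc['frame'][max(p[1]-70,0):p[1]+60,p[0]-75:p[0]+75,::-1]; b=load('w_over')['frame'][:,:,::-1]
A=cv2.resize(a,(400,347),interpolation=cv2.INTER_CUBIC); B=cv2.resize(b,(400,300)); B=cv2.copyMakeBorder(B,0,47,0,0,cv2.BORDER_CONSTANT)
cv2.imwrite('pics/over.png',np.hstack([A,B]))
E
```

```text
lens [311.49727218 384.486765  ] [   7   13   86   74 4949] [487.37312903 -68.29281113 200.2       ] off [-0.33687097  0.11718887]
ring [487.40073633 162.59907826  22.        ]
[486.9704489  161.43566356 142.31218097] [ 0.18368687 -0.49893254 -1.05149103] [ 0.06358387 -0.02468151  0.02676911] 9.7583 0.39752137128481024
[345 168]
```

View pics/over.png

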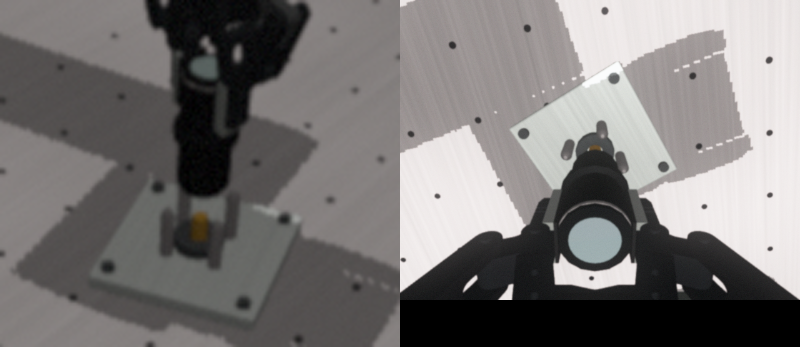

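The barrel is upright and centred above the four pins, so I lower it guarded.

```bash
python3 - <<'E'
from h import *
x,y=487.1,161.7
def st(m): print(m,manip.current_position().round(2) if hasattr(manip.current_position(),'round') else manip.current_position(),np.round(manip.current_ft_force(),1),np.round(manip.current_moment(),2),round(manip.current_time_s(),2),round(manip.current_grip_width(),4))
manip.servo_line([x,y,142],vel=20); st('a')
g=manip.servo_line([x,y,121.5],vel=30,guard=12); st(g)
if not g:
    g=manip.servo_line([x,y,106],vel=20,guard=16); st(g)
    if not g:
        g=manip.servo_line([x,y,98],vel=6,guard=18); st(g)
manip.sleep(.3); st('end')
E
```

```text
a [487.13 161.72 142.01] [-1.2  0.3 -0.7] [-0.01 -0.04  0.01] 10.16 0.3984
False [487.14 161.73 121.54] [-0.1  0.  -1.2] [-0.04  0.01 -0.02] 10.99 0.3975
False [487.31 161.77 106.21] [-1.4  0.5  7.2] [-0.01  0.24 -0.03] 11.92 0.3954
True [487.33 161.8  101.67] [-1.8  0.3  8.8] [-0.1   0.38 -0.03] 12.8 0.401
end [487.33 161.83 101.75] [-2.5 -0.5  9.4] [-0.06  0.37 -0.01] 13.1 0.3993
```

```bash
python3 - <<'E'
from h import *
x,y=487.3,161.8
for z in np.arange(101.5,99.4,-.2):
    manip.servo_line([x,y,z],vel=8); manip.sleep(.15)
    f=np.mean([manip.current_ft_force() for _ in range(3)],0); print(round(z,1),np.round(manip.current_position(),2),f.round(1),np.round(manip.current_moment(),2),round(manip.current_grip_width(),4),round(manip.current_time_s(),2))
    if f[2]>35: break
s=snap('scene','s_end'); w=snap('wrist','w_end')
p=(344,175); A=cv2.resize(s['frame'][p[1]-65:p[1]+65,p[0]-75:p[0]+75,::-1],(400,347),interpolation=cv2.INTER_CUBIC)
B=cv2.copyMakeBorder(cv2.resize(w['frame'][:,:,::-1],(400,300)),0,47,0,0,cv2.BORDER_CONSTANT)
cv2.imwrite('pics/end.png',np.hstack([A,B]))
E
```

```text
101.5 [487.38 161.82 101.82] [-2.2  0.9  8.7] [-0.1   0.44 -0.07] 0.3977 13.5
101.3 [487.34 161.83 101.6 ] [-2.7 -1.7  9.8] [-0.12  0.44 -0.02] 0.3972 13.9
101.1 [487.38 161.84 101.56] [-3.1 -1.5 11.4] [-0.09  0.58  0.02] 0.3996 14.3
100.9 [487.38 161.84 101.55] [-3.8 -0.4 13.9] [-0.03  0.76 -0.02] 0.3956 14.7
100.7 [487.36 161.84 101.51] [-3.9 -1.  16.7] [-0.15  0.9  -0.05] 0.3972 15.1
100.5 [487.39 161.84 101.5 ] [-4.6 -0.5 18.7] [-0.18  1.01  0.04] 0.3995 15.5
100.3 [487.39 161.84 101.47] [-4.9 -0.7 22.1] [-0.17  1.11  0.03] 0.395 15.9
100.1 [487.4  161.86 101.49] [-5.6 -0.5 25.5] [-0.19  1.29  0.01] 0.3994 16.3
99.9 [487.4  161.89 101.46] [-6.8 -0.6 29. ] [-0.18  1.45  0.05] 0.3981 16.7
99.7 [487.39 161.87 101.43] [-7.9 -1.6 29.8] [-0.24  1.59 -0.02] 0.3998 17.1
99.5 [487.43 161.9  101.42] [-7.5 -1.1 32.9] [-0.18  1.66  0.03] 0.3989 17.5
```

View pics/end.png

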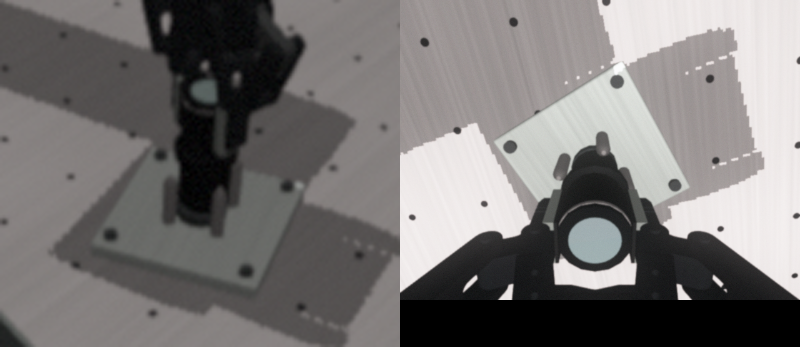

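Contact is hard: TCP z stalls at 101.45, and 101.4 was predicted from the bin floor. About 22 N now loads the ring. The picture shows the barrel upright between the pins with its foot on the ring. I'll relieve the side force a little, check the force holds steady, and hand in.

```bash
python3 - <<'E'
from h import *
def st(): 
    F=[]
    for _ in range(5): manip.sleep(.06); F.append(manip.current_ft_force())
    print(np.round(manip.current_position(),2),np.mean(F,0).round(1),np.round(manip.current_moment(),2),np.round(manip.current_ee_rot(),4),round(manip.current_time_s(),2))
    return np.mean(F,0)
st(); x=487.3
for _ in range(3):
    x-=.3; manip.servo_line([x,161.8,99.4],vel=5); f=st()
    if f[0]>-4: break
manip.sleep(.8); f=st()
if 27<f[2]<50: manip.close_job(); print('closed')
E
```

```text
[487.4  161.89 101.44] [-7.8 -1.4 33.7] [-0.28  1.67 -0.  ] [ 3.1397e+00 -9.0000e-04  1.3701e+00] 17.89
[487.36 161.88 101.43] [-6.9 -1.3 33.8] [-0.28  1.57  0.03] [ 3.1391e+00 -1.1000e-03  1.3701e+00] 18.43
[487.29 161.9  101.42] [-5.7 -1.4 33.1] [-0.37  1.29 -0.04] [ 3.1386e+00 -1.2000e-03  1.3701e+00] 18.98
[487.23 161.9  101.43] [-4.4 -1.7 32.2] [-0.33  1.13 -0.02] [ 3.1381e+00 -1.4000e-03  1.3701e+00] 19.52
[487.25 161.91 101.46] [-4.6 -1.9 32.1] [-0.36  1.11  0.  ] [ 3.1380e+00 -1.4000e-03  1.3701e+00] 20.61
the job is handed in; nothing more can be done
closed
```

I lifted the black barrel out of the bin, lowered it under force guard between the four guide pins and pressed it in small steps onto the stop ring. The job is handed in with the gripper still holding (100 N grip) and pressing, at about 20.6 s.

- **Fully home:** TCP height stalled at 101.4–101.5 mm, against 101.4 mm expected from the height at which I gripped it in the bin. The last picture shows the barrel upright between the pins with its foot on the ring.
- **Push:** the force held steady at about 32 N down, so roughly 20 N is on the ring after the spring, well under its 80 N limit.
- **Side force:** it had reached about 8 N while pressing. I shifted the arm slightly and about 5 N remained at hand-in.
- **Nest position:** my readings disagreed by about 1.5 mm in y. The barrel still went in with only about 1–2 N of sideways force.
- **Not checked:** I had no direct reading of the plunger. I took no final picture of the other parts, but the arm never went down near the mirror mount, the screwdriver or the other two bin parts.

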